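# Open the slip strainer

### The job

Unscrew the round sprung cap of the slip strainer (anticlockwise seen from above, somewhat over one turn, letting go and taking a fresh grip as needed) without forcing the thread or pulling the cap off before it is free, and keep hold of it as it comes free so that the spring does not throw it. Set it down gently, right way up as it was on the strainer and flat on the floor of the steel tray beside the rubber gasket ring, let go, and leave the gasket and everything else where they are.

Things in the scene. Friction and masses are not known exactly. Their poses are not given: they have to be found in the camera images.
- cap: Aluminium screw cap, 16-sided, nearly round: 50 mm across flats, 51 over corners, 42 tall, about 0.15 kg, straight sides; grip it at any yaw. Origin: centre of its open underside, which starts 99 to 103 mm above the table; z up its axis; x along a small rib on its closed top. It has 1.5 mm of play sideways, 2 mm up and down, and stays put in the thread when let go.
- cap_top (a point): Centre of the cap's top, 42 mm above its underside. Turned anticlockwise from above the cap climbs its thread, some 12 to 20 mm per turn: feel it. It comes free after 1.15 to 1.55 turns, its underside then 119 to 125 mm above the table. Still threaded, an upward pull meets stiff resistance (over 5 N within 3 mm); free, it lifts without.
- neck_top (a point): Centre of the neck's top, on the strainer's axis, 131 mm above the table. From it a sprung brass plunger, 18 mm across, pushes the cap up from inside all the time: about 9 N when screwed down, 5 N as the cap comes free. Fully out it stands 34 mm above the neck's top; the cap's underside must pass over that before it moves sideways.
- strainer: Fixed strainer: 130 mm square foot, grey pot 100 mm across with pipe stubs at its +y and -y sides (174 mm overall), flange 116 mm across, top at 85 mm (bolts to 89 mm); on it a steel neck: collar 40 mm across up to 94 mm, thread 38 mm across up to 131 mm above the table; the cap sits over it on the same axis. Origin: on the table, on the axis; z up.
- tray: Fixed plain steel tray, 150 mm (its x) by 220 mm (its y), walls 4 mm thick and 25 mm high, floor 4 mm thick. Origin: centre of the underside, on the table; its +y half holds the gasket, its -y half is empty.
- clear_spot (a point): Point about on the tray's inner floor in its empty half, 45 mm from the tray's centre towards its -y end; axes as the tray's. A good middle for the cap.
- gasket: Loose flat black rubber ring, 68 mm across, hole 48 mm, 6 mm thick, lying in the tray's +y half. Origin: centre of the underside. Leave it lying.
- bowl: Loose terracotta bowl, 100 mm across, 45 mm high; bystander. Origin: centre of its underside.
- jar: Loose white glaze jar, 60 mm across, 85 mm high; bystander. Origin: centre of its underside.
- rib: Loose flat wooden throwing rib, 50 x 110 x 7 mm; bystander. Origin: centre of its underside.
- tile_a: Loose blue test tile, 50 x 90 x 8 mm; bystander. Origin: centre of its underside.
- tile_b: Loose terracotta test tile, 50 x 90 x 8 mm; bystander. Origin: centre of its underside.
- brush: Loose brush lying on the table; bystander. Origin: centre of its underside.
- weight: Loose steel cylinder, 44 mm across, 30 mm high; bystander. Origin: centre of its underside.
Things that resemble listed ones, but are neither listed nor needed, are in the scene too. Several things have the shape of the cap; the one meant has the colours described above.

How it is judged:
By the outcome, as a careful person would: the job done as asked, in the order asked, and still so for the second after the job is handed in, with the robot touching nothing.
It also fails if it takes over 72 s, if anything falls off the work surface, if the arm or the gripper's body presses on something with over 40 N, if the wrist force passes 120 N, or if a joint passes its speed limit or range.

### The arm

A 7-joint arm with a two-finger parallel gripper is mounted at the origin on the work surface. World frame = base frame: x ahead of the robot, y to its left, z up, the work surface at z = 0. Lengths are in m, angles in rad, forces in N, time in s.
With the tool pointing down it reaches from about 0.4 to 0.925 m from the base axis. Payload 4.1 kg.
Tool frame: the origin (TCP) lies at the very end of the fingers, on their centre line; the grasp point (between the pads) lies 19 mm behind it (r.tcp_to_grasp is the distance from the TCP to the grasp point, in m); z points along the fingers, y is the direction in which the jaws open and shut (so a half turn about z gives the same grasp; the last joint's range is limited). The gripper opens to 85 mm and grips with 20 to 120 N. Pads are 22 mm wide; open, the fingers measure 114 mm over their backs; the gripper's body (76 mm by 85 mm) begins 54 mm behind the grasp point. The pads swing forward as they close: fully open they stand 13 mm farther back than shut.
Start: joints at [-1.34, 0.398, 0.045, 1.537, -0.019, 1.207, -0.051], TCP at [0.21, 0.615, 0.231] pointing down, gripper open.
Joint ranges: [-2.82, 2.82], [-0.49, 2.23], [-1.37, 1.46], [0, 2.46], [-1.36, 4.5], [0.23, 2], [-2.94, 2.94]. Speed limits (rad/s): [2.57, 2.57, 3.14, 3.14, 3.14, 3.14, 3.14].

### API

Orientations are given as a 3x3 rotation matrix whose columns are the frame's x, y, z axes.
In Python, from cell import r, imaging gives the robot as it stands.
- The arm moves only by the tool apply_moves, never from a script. Its argument "targets" is a list of rows, each an object of numbers: "tx", "ty", "tz": the shift along the tool's x, y, z in mm; "rx", "ry", "rz": the turn, a rotation vector about the tool's x, y, z in degrees. A call has 1 to 12 rows; each row is the pose to reach, as a shift and turn from the pose commanded when the call began, along the tool's axes at that moment; what a row does not reach only later rows make up. A row lasts 1/8 s, in which the tool goes at most 62.5 mm and 10.7 degrees, less where a joint would pass 70% of its speed; a pose out of reach is approached as far as the arm can. A call with a gripper value outside its range is refused whole. "gripper" is the closure, from -1 (fully open) to 1 (shut), so that 0 is half open, set as the call begins (left out, the last holds). The fingers move at their own pace and stop on an object; the grip force is fixed at half the most. Time passes only in rows, so rows that repeat a pose let the fingers close. It gives the time, the measured TCP pose, the force and the opening at its end, in the units of the state.
- r.get_obs(): the state, without advancing time (a new reading comes with each control period).
- imaging.capture(name): name is "scene" or "top" or "wrist"; returns a dict with "color" (400x640x3 uint8, red, green, blue), "mtx" (3x3 intrinsics, pixels), "k1" (the pictures are not rectified: a ray, as slopes to the right and down, at radius r is drawn at 1 + k1 r^2 times it, then the intrinsics apply), "xyz" and "rotation" of the camera in the world; the wrist camera has in their place "tool_from_camera" (4x4, takes a point from camera to tool coordinates, whose origin is the TCP and whose axes are the flange's). Camera axes: x right, y down, z forward; pixel columns grow to the right and rows downward; lengths in m; the calibration is good to about 2 mm. A picture is of the moment at which its call begins: read the wrist's pose just before it. There is no depth.
- r.sign_off(): hands the job in, once; it reports no verdict.
The state is a dict: "time": time; "joint_positions": joint angles; "qvel": joint speeds; "tau": joint torques, N m; "position": TCP position; "tool_rot": TCP orientation; "wrist_force": force on the tool from outside, world axes, zero at the start; "torque": the same for the moment, N m; "finger_gap": opening from 0.0 (shut) to 1.0 (fully open).
Only numpy, scipy, OpenCV 4.12 (cv2) and the standard library are available. Lean on these libraries where they do the work, as an engineer would, in place of code of your own. Each camera call takes 0.05 s, during which the arm holds its last target.

## Working session

There is one attempt and no reset: what is moved stays moved. The work goes in short steps, Python scripts to look and compute and a tool call to move; the robot and the scene stay as the last step left them, time stands still between calls to the robot, and variables do not carry over. Pictures are saved under pics/ and viewed, and the job is handed in when it is done.

Besides the shell and the picture viewer there is one more tool, called after "Request:" as a command line: name --argument value ..., lists and objects as JSON in quotes. apply_moves: Moves the arm, as the interface text tells. Its arguments: {"type":"object","properties":{"targets":{"type":"array","items":{"type":"object","properties":{"tx":{"type":"number"},"ty":{"type":"number"},"tz":{"type":"number"},"rx":{"type":"number"},"ry":{"type":"number"},"rz":{"type":"number"}}}},"gripper":{"type":"number"}},"required":["targets"]}

```bash
mkdir -p pics; ls; python3 - <<'E'
from cell import r, imaging
import cv2,numpy as np
np.set_printoptions(precision=4,suppress=True)
o=r.get_obs();print(o)
print(r.tcp_to_grasp)
for n in ["scene","top","wrist"]:
    c=imaging.capture(n)
    cv2.imwrite(f"pics/{n}0.png",c["color"][:,:,::-1])
    print(n,{k:v for k,v in c.items() if k!="color"})
E
```

```text
pics
{'time': 0.0, 'joint_positions': array([-1.34  ,  0.3992,  0.045 ,  1.5379, -0.0187,  1.2069, -0.0507]), 'qvel': array([ 0.0015, -0.0008,  0.0002, -0.0006,  0.0008,  0.0019,  0.0007]), 'tau': array([  0.0007, -47.5115,   1.3642, -25.4222,   0.0113,   0.0095,
         0.    ]), 'position': array([0.2102, 0.6144, 0.2302]), 'tool_rot': array([[-0.9462,  0.3237, -0.0005],
       [ 0.3237,  0.9462, -0.0019],
       [-0.0001, -0.002 , -1.    ]]), 'wrist_force': array([-0.489 , -0.4366,  0.3524]), 'torque': array([ 0.0118, -0.0022,  0.0039]), 'finger_gap': 0.9999824218827048}
0.0187
scene {'mtx': array([[417.3466,   0.    , 316.3649],
       [  0.    , 417.3466, 197.4941],
       [  0.    ,   0.    ,   1.    ]]), 'k1': -0.03779396890045813, 'xyz': array([0.9961, 0.4551, 0.9691]), 'rotation': array([[-0.7456,  0.552 , -0.3733],
       [ 0.6663,  0.6059, -0.4346],
       [-0.0137, -0.5728, -0.8196]])}
top {'mtx': array([[517.5538,   0.    , 319.1019],
       [  0.    , 517.5538, 202.7298],
       [  0.    ,   0.    ,   1.    ]]), 'k1': -0.15453141736595263, 'xyz': array([ 0.4353, -0.0338,  1.5989]), 'rotation': array([[ 0.0111, -0.9942,  0.1072],
       [-0.9998, -0.0094,  0.0167],
       [-0.0156, -0.1074, -0.9941]])}
wrist {'mtx': array([[294.771,   0.   , 319.738],
       [  0.   , 294.771, 198.998],
       [  0.   ,   0.   ,   1.   ]]), 'k1': 0.010094519837845201, 'tool_from_camera': array([[-0.0003, -0.9474, -0.3201,  0.0826],
       [ 1.    , -0.    , -0.0009,  0.0006],
       [ 0.0008, -0.3201,  0.9474, -0.1443],
       [ 0.    ,  0.    ,  0.    ,  1.    ]])}
```

View pics/scene0.png

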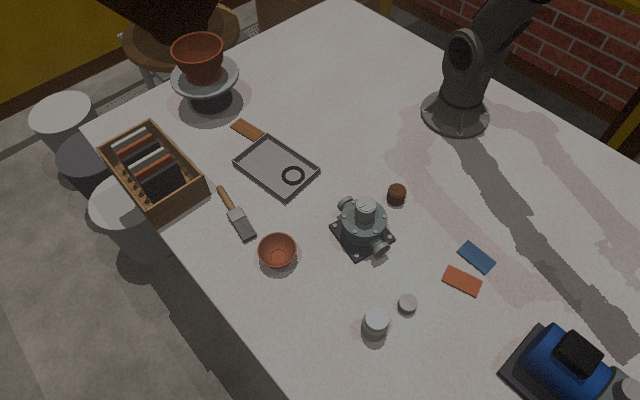

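View pics/top0.png

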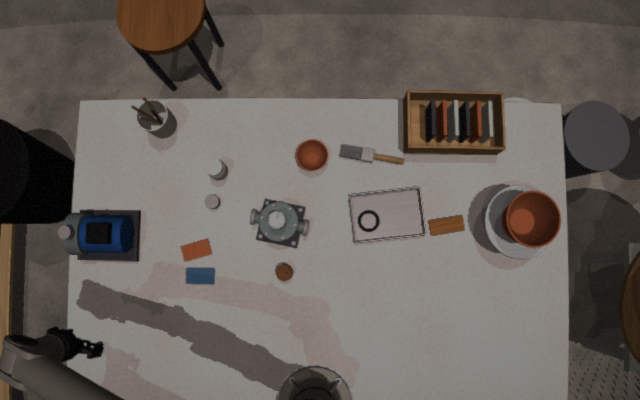

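View pics/wrist0.png

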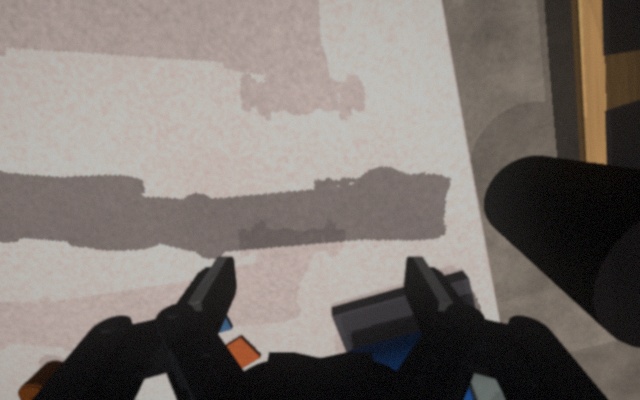

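Candidates for the cap: the aluminium disc on the strainer (top 279,219 / scene 365,208), the brown cap-shaped thing (top 284,271 / scene 397,193), the grey cylinder (top 212,202 / scene 407,303), which is probably the weight, and the white jar (top 217,170). I choose the one on the strainer and check it in a close crop.

```bash
cat > h.py <<'E'
from cell import r, imaging
import cv2,numpy as np
np.set_printoptions(precision=4,suppress=True)
def pose(c,o=None):
    if 'xyz' in c: return c['rotation'],c['xyz']
    T=np.array(c['tool_from_camera']);R=o['tool_rot'];
    return R@T[:3,:3], R@T[:3,3]+o['position']
def ray(c,px,o=None):
    d=np.linalg.inv(c['mtx'])@np.array([px[0],px[1],1.]); d=d[:2]
    rd=np.linalg.norm(d); x=rd
    for _ in range(30): x=rd/(1+c['k1']*x*x)
    u=d*(x/rd if rd>0 else 1)
    R,t=pose(c,o); return t,R@np.array([u[0],u[1],1.])
def plane(c,px,z,o=None):
    t,d=ray(c,px,o); s=(z-t[2])/d[2]; return t+s*d
def proj(c,P,o=None):
    R,t=pose(c,o); P=np.atleast_2d(P); q=(P-t)@R; u=q[:,:2]/q[:,2:]
    rr=(u**2).sum(1,keepdims=True); u=u*(1+c['k1']*rr)
    return u@c['mtx'][:2,:2].T+c['mtx'][:2,2]
def circ(x,y,z,rad,n=48):
    a=np.linspace(0,2*np.pi,n); return np.c_[x+rad*np.cos(a),y+rad*np.sin(a),0*a+z]
def crop(img,x0,y0,w,h,s,name):
    cv2.imwrite(name,cv2.resize(img[y0:y0+h,x0:x0+w,::-1],None,fx=s,fy=s,interpolation=cv2.INTER_CUBIC))
E
python3 - <<'E'
from h import *
t=imaging.capture('top');s=imaging.capture('scene')
crop(t['color'],240,180,80,60,10,'pics/t1.png')
crop(s['color'],320,175,100,90,6,'pics/s1.png')
crop(t['color'],330,170,150,90,5,'pics/t2.png')
crop(s['color'],220,110,110,100,6,'pics/s2.png')
E
```

```text
(no output)
```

View pics/t1.png

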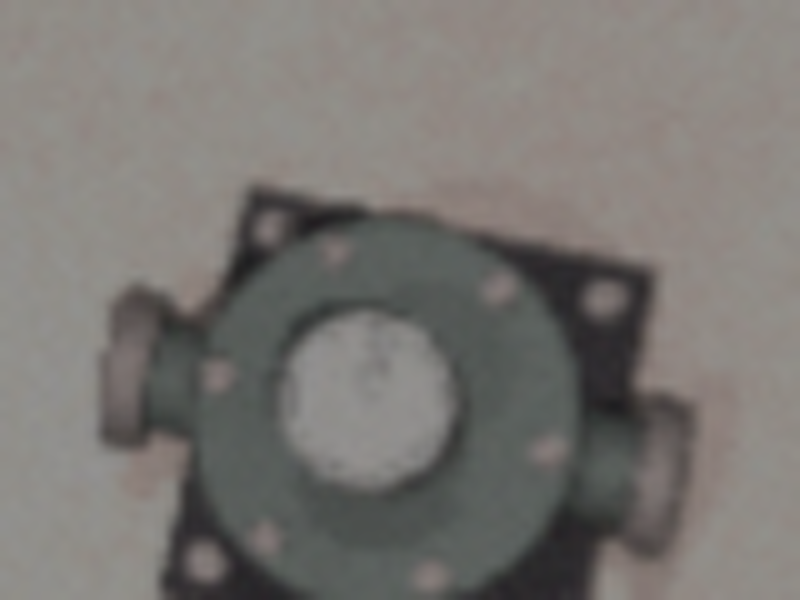

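View pics/s1.png

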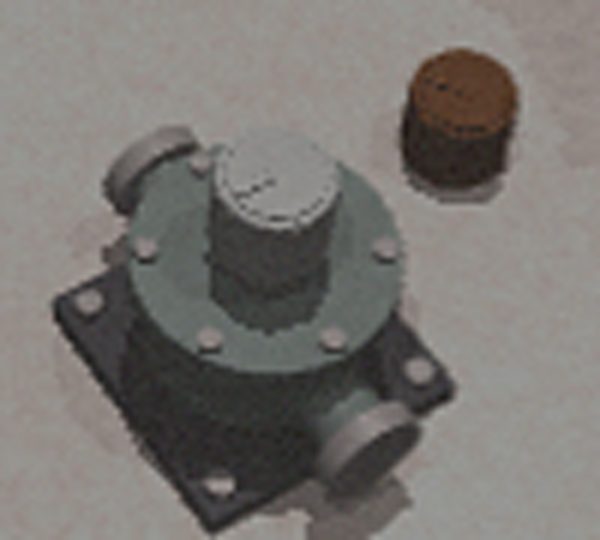

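View pics/t2.png

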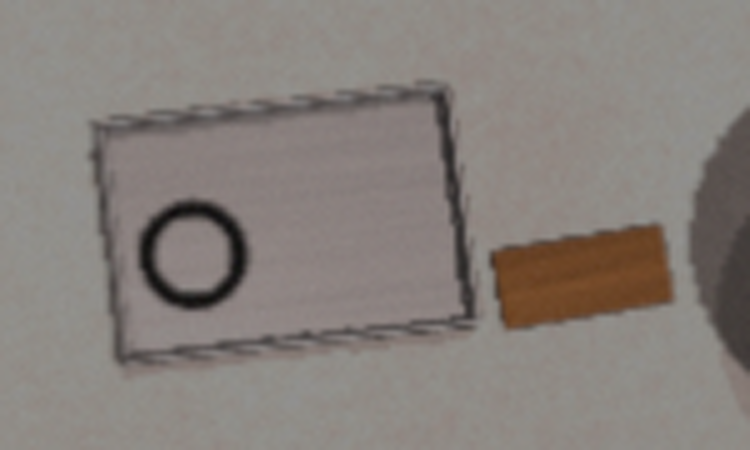

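View pics/s2.png

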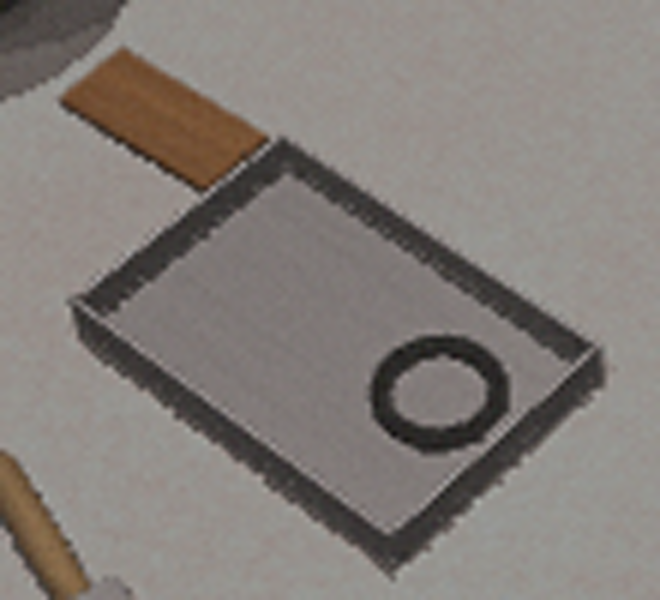

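The crop shows the silver, rib-topped cap on the strainer (top px about 276.9,220.0). The brown one on the table is a lookalike. The gasket sits at about (368.5,220.5) in the left (+y) half of the tray, and the right half is empty. Next I measure.

```bash
python3 - <<'E'
from h import *
t=imaging.capture('top');s=imaging.capture('scene')
f=lambda p,x0,y0,k:((p[0]+.5)/k-.5+x0,(p[1]+.5)/k-.5+y0)
a=plane(t,f((369,400),240,180,10),.143);b=plane(s,f((278,178),320,175,6),.143)
print('cap top',a,b)
# triangulate
p1,d1=ray(t,f((369,400),240,180,10));p2,d2=ray(s,f((278,178),320,175,6))
A=np.c_[d1,-d2];k=np.linalg.lstsq(A,p2-p1,rcond=None)[0];print(p1+k[0]*d1,p2+k[1]*d2)
c=[plane(t,f(p,330,170,5),.025) for p in [(97,124),(447,90),(474,322),(120,360)]]
c2=[plane(s,f(p,220,110,6),.025) for p in [(604,350),(390,540),(74,300),(284,140)]]
for n,C in(('t',c),('s',c2)):
    C=np.array(C);print(n,C[:,:2],C.mean(0),[np.linalg.norm(C[i]-C[i-1]) for i in range(4)])
print('gasket',plane(t,f((193,254),330,170,5),.010),plane(s,f((440,393),220,110,6),.010))
E
```

```text
cap top [0.5434 0.1108 0.143 ] [0.5455 0.1113 0.143 ]
[0.5435 0.111  0.1405] [0.5442 0.1102 0.1405]
t [[ 0.6316 -0.0986]
 [ 0.6548 -0.3143]
 [ 0.5121 -0.3297]
 [ 0.4873 -0.1134]] [ 0.5714 -0.214   0.025 ] [np.float64(0.14498167901222214), np.float64(0.21690544378111107), np.float64(0.14348385134543995), np.float64(0.21770098372160765)]
s [[ 0.4879 -0.1161]
 [ 0.6355 -0.0993]
 [ 0.6598 -0.3164]
 [ 0.5165 -0.3315]] [ 0.5749 -0.2158  0.025 ] [np.float64(0.2173300056398552), np.float64(0.14852096339049603), np.float64(0.21841852124522146), np.float64(0.14401946683671152)]
gasket [ 0.5534 -0.1588  0.01  ] [ 0.5567 -0.159   0.01  ]
```

Cap axis is about (0.544, 0.111), with the top about 0.141 high. The tray centre is (0.573, -0.215) at yaw +6.3°, so the clear spot is about (0.578, -0.260). I move above the cap while winding the wrist clockwise, ready for long anticlockwise strokes.

Request:
apply_moves --targets '[{"tx": -40, "ty": -31, "rz": 10}, {"tx": -80, "ty": -61, "rz": 20}, {"tx": -120, "ty": -92, "rz": 30}, {"tx": -160, "ty": -123, "rz": 40}, {"tx": -200, "ty": -153, "rz": 50}, {"tx": -240, "ty": -184, "rz": 60}, {"tx": -280, "ty": -215, "rz": 70}, {"tx": -320, "ty": -245, "rz": 80}, {"tx": -360, "ty": -276, "rz": 90}, {"tx": -400, "ty": -307, "rz": 100}, {"tx": -440, "ty": -338, "rz": 110}, {"tx": -479, "ty": -368, "rz": 120}]' --gripper -1

```text
schema error: expected keys tx, ty, tz, rx, ry, rz
```

```bash
cat > st.py <<'E'
from h import *
o=r.get_obs();R=o['tool_rot']
print('t',round(o['time'],2),'p',o['position'],'q',o['joint_positions'],'F',o['wrist_force'],'T',o['torque'],'gap',round(o['finger_gap'],3))
print('yaw x',np.degrees(np.arctan2(R[1,0],R[0,0])),'z',R[:,2])
E
python3 - <<'E'
import st
from h import *
o=r.get_obs();c=imaging.capture('wrist');cv2.imwrite('pics/w1.png',c['color'][:,:,::-1])
print(proj(c,[[.544,.111,.141]],o))
E
```

```text
t 0.35 p [0.2104 0.6149 0.2311] q [-1.34    0.3986  0.0451  1.5369 -0.0187  1.2069 -0.0507] F [-0.014  -0.2863 -0.5019] T [ 0.0633 -0.0405  0.0072] gap 1.001
yaw x 161.10643846090295 z [-0.0001 -0.0004 -1.    ]
[[ 43.5894 540.8935]]
```

View pics/w1.png

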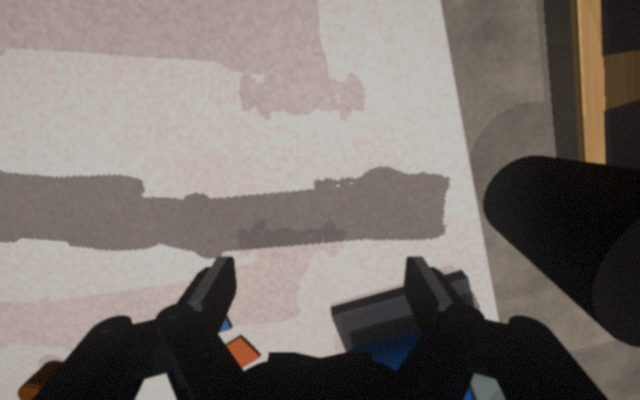

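The call was refused because every row needs all six keys, so the arm has not moved and the view is unchanged. I send it again with all keys.

Request:
apply_moves --targets '[{"tx": -40, "ty": -31, "tz": 0, "rx": 0, "ry": 0, "rz": 10}, {"tx": -80, "ty": -61, "tz": 0, "rx": 0, "ry": 0, "rz": 20}, {"tx": -120, "ty": -92, "tz": 0, "rx": 0, "ry": 0, "rz": 30}, {"tx": -160, "ty": -123, "tz": 0, "rx": 0, "ry": 0, "rz": 40}, {"tx": -200, "ty": -153, "tz": 0, "rx": 0, "ry": 0, "rz": 50}, {"tx": -240, "ty": -184, "tz": 0, "rx": 0, "ry": 0, "rz": 60}, {"tx": -280, "ty": -215, "tz": 0, "rx": 0, "ry": 0, "rz": 70}, {"tx": -320, "ty": -245, "tz": 0, "rx": 0, "ry": 0, "rz": 80}, {"tx": -360, "ty": -276, "tz": 0, "rx": 0, "ry": 0, "rz": 90}, {"tx": -400, "ty": -307, "tz": 0, "rx": 0, "ry": 0, "rz": 100}, {"tx": -440, "ty": -338, "tz": 0, "rx": 0, "ry": 0, "rz": 110}, {"tx": -479, "ty": -368, "tz": 0, "rx": 0, "ry": 0, "rz": 120}]' --gripper -1

```text
time: 1.9
position: [0.5454, 0.1104, 0.2317]
tool_rot: [[0.757, 0.653, 0.001], [0.653, -0.757, 0.001], [0.001, -0.0, -1.0]]
wrist_force: [1.1, -0.4, 0.0]
finger_gap: 1.005
```

```bash
python3 - <<'E'
import st
from h import *
o=r.get_obs();c=imaging.capture('wrist');cv2.imwrite('pics/w2.png',c['color'][:,:,::-1])
print(proj(c,[[.544,.111,.141]],o))
E
```

```text
t 1.9 p [0.5454 0.1104 0.2317] q [-0.8165  0.2771  0.6579  1.777  -0.185   1.1488 -0.9598] F [ 1.0597 -0.4434  0.0306] T [ 0.0018 -0.0211  0.026 ] gap 1.005
yaw x 40.789450414746845 z [ 0.0008  0.0007 -1.    ]
[[318.5975 203.4818]]
```

View pics/w2.png

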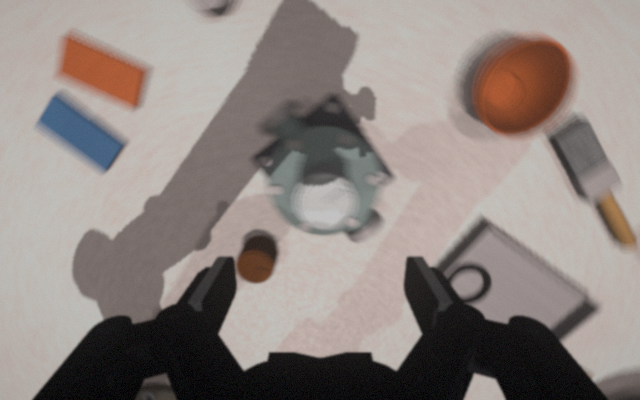

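The picture is blurred from motion, with the cap near (322,203). q7 rises anticlockwise, so I must wind further clockwise. First a sharp picture.

```bash
python3 - <<'E'
import st
from h import *
imaging.capture('wrist')
o=r.get_obs();c=imaging.capture('wrist');print(o['position'],o['joint_positions'])
im=c['color'].copy()
uv=proj(c,circ(.544,.111,.143,.0253),o)
cv2.polylines(im,[np.round(uv*16).astype(int)],True,(255,0,0),1,shift=4)
crop(c['color'],240,130,160,120,5,'pics/w3.png')
crop(im,240,130,160,120,5,'pics/w3o.png')
E
```

```text
t 1.95 p [0.5487 0.1023 0.2322] q [-0.8114  0.2794  0.6668  1.7749 -0.1814  1.1467 -0.9611] F [ 3.8221 -4.9734  0.8628] T [-0.3609 -0.2131 -0.0335] gap 0.995
yaw x 40.044998928346224 z [ 0.0053 -0.0054 -1.    ]
[0.5471 0.1049 0.232 ] [-0.8135  0.278   0.6637  1.7763 -0.1819  1.148  -0.9585]
```

View pics/w3o.png

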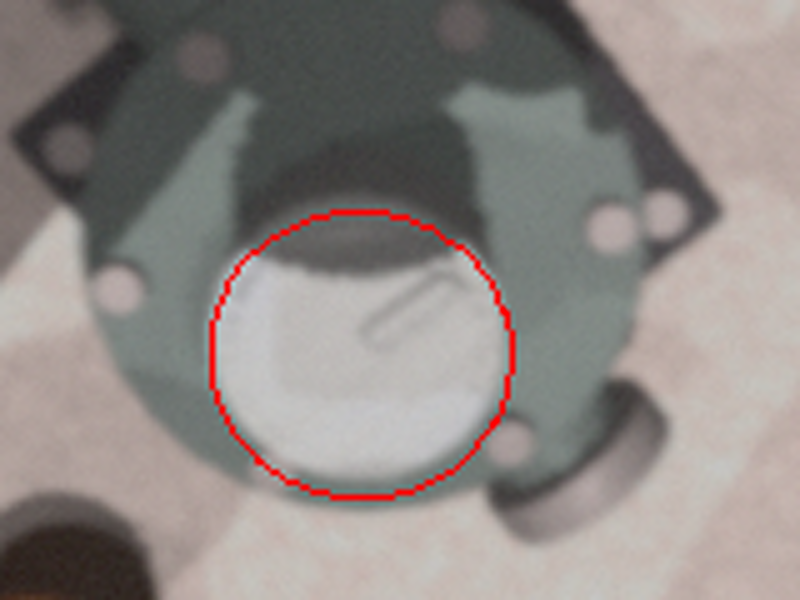

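Request:
apply_moves --targets '[{"tx": 0, "ty": 0, "tz": 3, "rx": 0, "ry": 0, "rz": 6}, {"tx": 0, "ty": 0, "tz": 8, "rx": 0, "ry": 0, "rz": 15}, {"tx": 0, "ty": 0, "tz": 14, "rx": 0, "ry": 0, "rz": 25}, {"tx": 0, "ty": 0, "tz": 20, "rx": 0, "ry": 0, "rz": 35}, {"tx": 0, "ty": 0, "tz": 26, "rx": 0, "ry": 0, "rz": 45}, {"tx": 0, "ty": 0, "tz": 32, "rx": 0, "ry": 0, "rz": 55}, {"tx": 0, "ty": 0, "tz": 38, "rx": 0, "ry": 0, "rz": 65}, {"tx": 0, "ty": 0, "tz": 43, "rx": 0, "ry": 0, "rz": 75}, {"tx": 0, "ty": 0, "tz": 47, "rx": 0, "ry": 0, "rz": 85}, {"tx": 0, "ty": 0, "tz": 49, "rx": 0, "ry": 0, "rz": 94}, {"tx": 0, "ty": 0, "tz": 50, "rx": 0, "ry": 0, "rz": 100}, {"tx": 0, "ty": 0, "tz": 50, "rx": 0, "ry": 0, "rz": 103}]' --gripper -1

```text
time: 3.55
position: [0.5437, 0.1138, 0.1808]
tool_rot: [[0.472, -0.881, -0.001], [-0.881, -0.472, 0.001], [-0.002, 0.001, -1.0]]
wrist_force: [-1.5, -0.6, 0.3]
finger_gap: 1.0
```

```bash
python3 - <<'E'
from h import *
imaging.capture('scene');imaging.capture('scene')
import st
o=r.get_obs();c=imaging.capture('wrist');print(o['position'],o['qvel'])
im=c['color'].copy()
uv=proj(c,circ(.5444,.1112,.143,.0253),o)
print(uv.mean(0))
cv2.polylines(im,[np.round(uv*16).astype(int)],True,(255,0,0),1,shift=4)
crop(im,220,150,200,150,4,'pics/w4o.png')
E
```

```text
t 3.65 p [0.5439 0.1136 0.1809] q [-1.0612  0.4503  1.0211  1.8424 -0.4322  1.0932 -2.5264] F [ 0.814   1.3576 -0.5045] T [-0.0272 -0.021   0.01  ] gap 1.001
yaw x -61.70524054773697 z [-0.001   0.0009 -1.    ]
[0.5439 0.1136 0.1809] [ 0.0094 -0.0059 -0.0041 -0.003   0.0081 -0.0024  0.0228]
[320.3456 223.4171]
```

View pics/w4o.png

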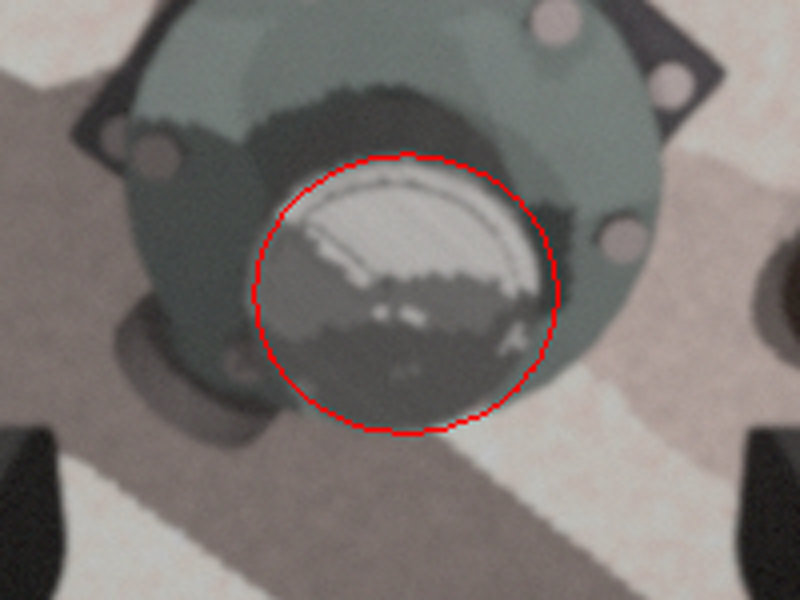

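The cap is centred between the jaws (crop column 401 for both), with about a 2 mm offset along tool x. I descend and grip.

Request:
apply_moves --targets '[{"tx": 0, "ty": 0, "tz": 8, "rx": 0, "ry": 0, "rz": 0}, {"tx": 1, "ty": 0, "tz": 23, "rx": 0, "ry": 0, "rz": 0}, {"tx": 2, "ty": 0, "tz": 40, "rx": 0, "ry": 0, "rz": 0}, {"tx": 2, "ty": 0, "tz": 56, "rx": 0, "ry": 0, "rz": 0}, {"tx": 2, "ty": 0, "tz": 67, "rx": 0, "ry": 0, "rz": 0}, {"tx": 2, "ty": 0, "tz": 72, "rx": 0, "ry": 0, "rz": 0}, {"tx": 2, "ty": 0, "tz": 72, "rx": 0, "ry": 0, "rz": 0}]' --gripper -1

```text
time: 4.58
position: [0.5455, 0.1099, 0.1091]
tool_rot: [[0.471, -0.882, -0.0], [-0.882, -0.471, -0.0], [0.0, 0.0, -1.0]]
wrist_force: [0.3, 0.4, 0.1]
finger_gap: 0.999
```

Request:
apply_moves --targets '[{"tx": 0, "ty": 0, "tz": 0, "rx": 0, "ry": 0, "rz": 0}, {"tx": 0, "ty": 0, "tz": 0, "rx": 0, "ry": 0, "rz": 0}, {"tx": 0, "ty": 0, "tz": 0, "rx": 0, "ry": 0, "rz": 0}, {"tx": 0, "ty": 0, "tz": 0, "rx": 0, "ry": 0, "rz": 0}]' --gripper 1

```text
time: 5.08
position: [0.5465, 0.1103, 0.1103]
tool_rot: [[0.471, -0.882, 0.002], [-0.882, -0.471, 0.001], [0.0, -0.002, -1.0]]
wrist_force: [-0.6, -0.0, 5.3]
finger_gap: 0.574
```

```bash
python3 st.py; python3 - <<'E'
from h import *
o=r.get_obs();c=imaging.capture('wrist')
crop(c['color'],220,150,200,150,4,'pics/w5.png')
E
```

```text
t 5.08 p [0.5465 0.1103 0.1103] q [-0.9842  0.5349  0.9396  1.9064 -0.5251  0.9657 -2.4512] F [-0.5706 -0.0054  5.2715] T [0.1586 0.0541 0.0226] gap 0.574
yaw x -61.88644446464208 z [ 0.0021  0.0011 -1.    ]
```

View pics/w5.png

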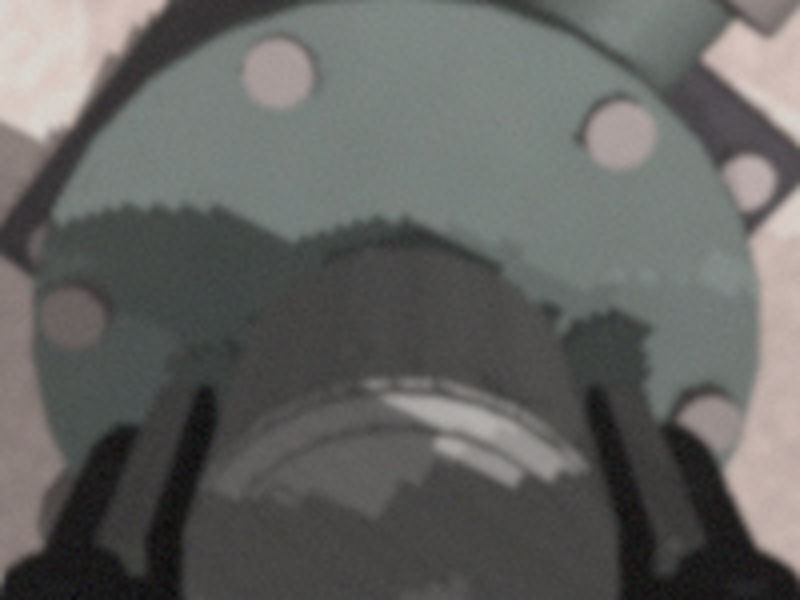

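The cap is gripped (gap 0.574, about 49 mm). I start anticlockwise, climbing at a nominal 16 mm/turn, and feel the force.

Request:
apply_moves --targets '[{"tx": 0, "ty": 0, "tz": -0.4, "rx": 0, "ry": 0, "rz": -4}, {"tx": 0, "ty": 0, "tz": -0.8, "rx": 0, "ry": 0, "rz": -12}, {"tx": 0, "ty": 0, "tz": -1.2, "rx": 0, "ry": 0, "rz": -20}, {"tx": 0, "ty": 0, "tz": -1.5, "rx": 0, "ry": 0, "rz": -28}, {"tx": 0, "ty": 0, "tz": -1.8, "rx": 0, "ry": 0, "rz": -35}, {"tx": 0, "ty": 0, "tz": -2.0, "rx": 0, "ry": 0, "rz": -40}]' --gripper 1

```text
time: 5.88
position: [0.5476, 0.1103, 0.1121]
tool_rot: [[0.929, -0.37, 0.005], [-0.37, -0.929, 0.001], [0.004, -0.003, -1.0]]
wrist_force: [3.5, 0.8, 0.5]
finger_gap: 0.571
```

```bash
python3 st.py
```

```text
t 5.88 p [0.5476 0.1103 0.1121] q [-0.8695  0.4615  0.7637  1.9022 -0.395   0.9282 -1.8677] F [3.4993 0.8061 0.5109] T [ 0.1582 -0.7098 -0.0751] gap 0.571
yaw x -21.741148566221355 z [ 0.0049  0.0009 -1.    ]
```

Request:
apply_moves --targets '[{"tx": 0.4, "ty": -0.2, "tz": -0.2, "rx": 0, "ry": 0, "rz": -4}, {"tx": 0.9, "ty": -0.4, "tz": -0.5, "rx": 0, "ry": 0, "rz": -12}, {"tx": 0.9, "ty": -0.4, "tz": -0.9, "rx": 0, "ry": 0, "rz": -20}, {"tx": 0.9, "ty": -0.4, "tz": -1.3, "rx": 0, "ry": 0, "rz": -29}, {"tx": 0.9, "ty": -0.4, "tz": -1.7, "rx": 0, "ry": 0, "rz": -38}, {"tx": 0.9, "ty": -0.4, "tz": -2.1, "rx": 0, "ry": 0, "rz": -47}, {"tx": 0.9, "ty": -0.4, "tz": -2.4, "rx": 0, "ry": 0, "rz": -55}, {"tx": 0.9, "ty": -0.4, "tz": -2.7, "rx": 0, "ry": 0, "rz": -60}]' --gripper 1

```text
time: 6.88
position: [0.5478, 0.1117, 0.1148]
tool_rot: [[0.785, 0.62, 0.003], [0.62, -0.785, 0.003], [0.004, -0.0, -1.0]]
wrist_force: [1.6, 2.9, 1.7]
finger_gap: 0.573
```

```bash
python3 st.py; python3 - <<'E'
from h import *
c=imaging.capture('scene')
crop(c['color'],300,130,130,130,4,'pics/s3.png')
E
```

```text
t 6.88 p [0.5478 0.1117 0.1148] q [-0.6852  0.3964  0.5115  1.8935 -0.2444  0.9091 -0.9582] F [1.6024 2.8725 1.7073] T [ 0.6803 -0.2717 -0.0181] gap 0.573
yaw x 38.30968749791973 z [ 0.0031  0.0026 -1.    ]
```

View pics/s3.png

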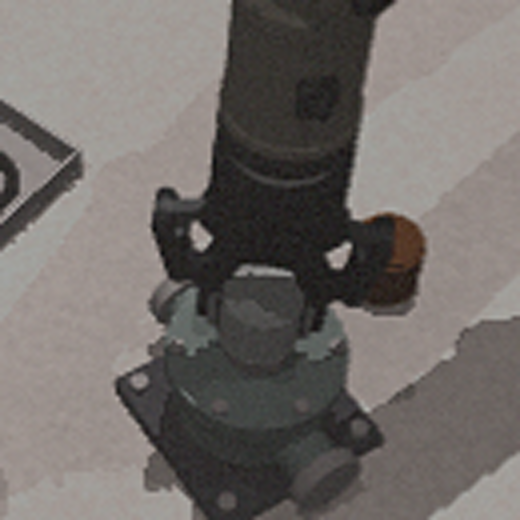

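Request:
apply_moves --targets '[{"tx": 0.4, "ty": -0.2, "tz": -0.3, "rx": 0, "ry": 0, "rz": -5}, {"tx": 0.8, "ty": -0.4, "tz": -0.7, "rx": 0, "ry": 0, "rz": -13}, {"tx": 0.8, "ty": -0.4, "tz": -1.2, "rx": 0, "ry": 0, "rz": -22}, {"tx": 0.8, "ty": -0.4, "tz": -1.6, "rx": 0, "ry": 0, "rz": -31}, {"tx": 0.8, "ty": -0.4, "tz": -2.0, "rx": 0, "ry": 0, "rz": -40}, {"tx": 0.8, "ty": -0.4, "tz": -2.5, "rx": 0, "ry": 0, "rz": -49}, {"tx": 0.8, "ty": -0.4, "tz": -2.9, "rx": 0, "ry": 0, "rz": -58}, {"tx": 0.8, "ty": -0.4, "tz": -3.4, "rx": 0, "ry": 0, "rz": -67}, {"tx": 0.8, "ty": -0.4, "tz": -3.7, "rx": 0, "ry": 0, "rz": -75}, {"tx": 0.8, "ty": -0.4, "tz": -3.9, "rx": 0, "ry": 0, "rz": -80}]' --gripper 1

```text
time: 8.18
position: [0.5465, 0.112, 0.1182]
tool_rot: [[-0.473, 0.881, -0.0], [0.881, 0.473, 0.002], [0.002, 0.0, -1.0]]
wrist_force: [-1.3, 2.1, 3.6]
finger_gap: 0.576
```

```bash
python3 st.py
```

```text
t 8.18 p [0.5465 0.112  0.1182] q [-0.4509  0.3564  0.2129  1.8844 -0.0957  0.9104  0.3007] F [-1.3065  2.0793  3.5927] T [ 0.4724  0.2424 -0.0418] gap 0.576
yaw x 118.23890478702066 z [-0.0004  0.0017 -1.    ]
```

Request:
apply_moves --targets '[{"tx": 0.4, "ty": -0.1, "tz": -0.6, "rx": 0, "ry": 0, "rz": -5}, {"tx": 0.7, "ty": -0.1, "tz": -1.2, "rx": 0, "ry": 0, "rz": -13}, {"tx": 0.7, "ty": -0.1, "tz": -1.8, "rx": 0, "ry": 0, "rz": -22}, {"tx": 0.7, "ty": -0.1, "tz": -2.3, "rx": 0, "ry": 0, "rz": -31}, {"tx": 0.7, "ty": -0.1, "tz": -2.7, "rx": 0, "ry": 0, "rz": -40}, {"tx": 0.7, "ty": -0.1, "tz": -3.2, "rx": 0, "ry": 0, "rz": -49}, {"tx": 0.7, "ty": -0.1, "tz": -3.6, "rx": 0, "ry": 0, "rz": -58}, {"tx": 0.7, "ty": -0.1, "tz": -4.1, "rx": 0, "ry": 0, "rz": -67}, {"tx": 0.7, "ty": -0.1, "tz": -4.4, "rx": 0, "ry": 0, "rz": -75}, {"tx": 0.7, "ty": -0.1, "tz": -4.6, "rx": 0, "ry": 0, "rz": -80}]' --gripper 1

```text
time: 9.43
position: [0.5462, 0.1104, 0.1218]
tool_rot: [[-0.95, -0.312, -0.001], [-0.312, 0.95, -0.001], [0.001, -0.001, -1.0]]
wrist_force: [2.0, -0.7, -1.3]
finger_gap: 0.57
```

```bash
python3 st.py
```

```text
t 9.43 p [0.5462 0.1104 0.1218] q [-0.2302  0.3445 -0.057   1.8762  0.0253  0.9223  1.589 ] F [ 2.0359 -0.7085 -1.2784] T [-0.1086 -0.293  -0.1361] gap 0.57
yaw x -161.81882615814095 z [-0.0005 -0.0011 -1.    ]
```

Request:
apply_moves --targets '[{"tx": 0, "ty": 0, "tz": -0.1, "rx": 0, "ry": 0, "rz": -5}, {"tx": 0, "ty": 0, "tz": -0.4, "rx": 0, "ry": 0, "rz": -13}, {"tx": 0, "ty": 0, "tz": -0.8, "rx": 0, "ry": 0, "rz": -22}, {"tx": 0, "ty": 0, "tz": -1.2, "rx": 0, "ry": 0, "rz": -31}, {"tx": 0, "ty": 0, "tz": -1.6, "rx": 0, "ry": 0, "rz": -40}, {"tx": 0, "ty": 0, "tz": -2.0, "rx": 0, "ry": 0, "rz": -49}, {"tx": 0, "ty": 0, "tz": -2.3, "rx": 0, "ry": 0, "rz": -56}, {"tx": 0, "ty": 0, "tz": -2.4, "rx": 0, "ry": 0, "rz": -60}, {"tx": 0, "ty": 0, "tz": -2.4, "rx": 0, "ry": 0, "rz": -60}]' --gripper 1

```text
time: 10.55
position: [0.547, 0.1109, 0.1246]
tool_rot: [[-0.208, -0.978, 0.001], [-0.978, 0.208, -0.0], [0.0, -0.001, -1.0]]
wrist_force: [2.5, -0.1, -2.8]
finger_gap: 0.575
```

```bash
python3 st.py
```

```text
t 10.55 p [0.547  0.1109 0.1246] q [-0.0689  0.3494 -0.2546  1.8689  0.108   0.9355  2.5593] F [ 2.4506 -0.0518 -2.8159] T [-0.0258 -0.7319 -0.0431] gap 0.575
yaw x -102.00104261470851 z [ 0.0011 -0.0002 -1.    ]
```

320° are done with about 14.3 mm of climb (about 16 mm/turn), and forces are small. I relax, let go and wind back for a fresh grip.

Request:
apply_moves --targets '[{"tx": 0, "ty": 0, "tz": 0.8, "rx": 0, "ry": 0, "rz": 0}, {"tx": 0, "ty": 0, "tz": 0.8, "rx": 0, "ry": 0, "rz": 0}]' --gripper 1

```text
time: 10.8
position: [0.547, 0.111, 0.1245]
tool_rot: [[-0.207, -0.978, 0.001], [-0.978, 0.207, -0.0], [0.0, -0.001, -1.0]]
wrist_force: [2.9, -1.2, 2.0]
finger_gap: 0.572
```

```bash
python3 st.py
```

```text
t 10.8 p [0.547  0.111  0.1245] q [-0.0694  0.3496 -0.2543  1.8689  0.1082  0.9353  2.5598] F [ 2.8705 -1.185   1.9688] T [-0.313  -0.5522 -0.0171] gap 0.572
yaw x -101.9493981819607 z [ 0.0012 -0.0004 -1.    ]
```

Request:
apply_moves --targets '[{"tx": 0, "ty": 0, "tz": 0, "rx": 0, "ry": 0, "rz": 0}, {"tx": 0, "ty": 0, "tz": 0, "rx": 0, "ry": 0, "rz": 0}, {"tx": 0, "ty": 0, "tz": 0, "rx": 0, "ry": 0, "rz": 0}, {"tx": 0, "ty": 0, "tz": 0, "rx": 0, "ry": 0, "rz": 0}]' --gripper -1

```text
time: 11.3
position: [0.5462, 0.1114, 0.124]
tool_rot: [[-0.206, -0.979, -0.0], [-0.979, 0.206, 0.0], [0.0, 0.0, -1.0]]
wrist_force: [0.9, 0.3, 0.7]
finger_gap: 0.996
```

```bash
python3 st.py
```

```text
t 11.3 p [0.5462 0.1114 0.124 ] q [-0.0692  0.3499 -0.2553  1.8698  0.1075  0.9356  2.5604] F [0.9319 0.2984 0.6707] T [ 0.0027 -0.0193  0.0033] gap 0.996
yaw x -101.89035062173711 z [-0.0005  0.0001 -1.    ]
```

Request:
apply_moves --targets '[{"tx": 0, "ty": 0, "tz": 0, "rx": 0, "ry": 0, "rz": 6}, {"tx": 0, "ty": 0, "tz": 0, "rx": 0, "ry": 0, "rz": 16}, {"tx": 0, "ty": 0, "tz": 0, "rx": 0, "ry": 0, "rz": 26}, {"tx": 0, "ty": 0, "tz": 0, "rx": 0, "ry": 0, "rz": 36}, {"tx": 0, "ty": 0, "tz": 0, "rx": 0, "ry": 0, "rz": 46}, {"tx": 0, "ty": 0, "tz": 0, "rx": 0, "ry": 0, "rz": 56}, {"tx": 0, "ty": 0, "tz": 0, "rx": 0, "ry": 0, "rz": 66}, {"tx": 0, "ty": 0, "tz": 0, "rx": 0, "ry": 0, "rz": 76}, {"tx": 0, "ty": 0, "tz": 0, "rx": 0, "ry": 0, "rz": 86}, {"tx": 0, "ty": 0, "tz": 0, "rx": 0, "ry": 0, "rz": 96}, {"tx": 0, "ty": 0, "tz": 0, "rx": 0, "ry": 0, "rz": 106}, {"tx": 0, "ty": 0, "tz": 0, "rx": 0, "ry": 0, "rz": 116}]' --gripper -1

```text
time: 12.8
position: [0.5463, 0.1115, 0.1241]
tool_rot: [[-0.786, 0.619, -0.0], [0.619, 0.786, 0.0], [0.0, -0.0, -1.0]]
wrist_force: [-0.2, 0.2, 0.2]
finger_gap: 0.999
```

Request:
apply_moves --targets '[{"tx": 0, "ty": 0, "tz": 0, "rx": 0, "ry": 0, "rz": 10}, {"tx": 0, "ty": 0, "tz": 0, "rx": 0, "ry": 0, "rz": 20}, {"tx": 0, "ty": 0, "tz": 0, "rx": 0, "ry": 0, "rz": 30}, {"tx": 0, "ty": 0, "tz": 0, "rx": 0, "ry": 0, "rz": 40}, {"tx": 0, "ty": 0, "tz": 0, "rx": 0, "ry": 0, "rz": 50}, {"tx": 0, "ty": 0, "tz": 0, "rx": 0, "ry": 0, "rz": 60}, {"tx": 0, "ty": 0, "tz": 0, "rx": 0, "ry": 0, "rz": 70}, {"tx": 0, "ty": 0, "tz": 0, "rx": 0, "ry": 0, "rz": 80}, {"tx": 0, "ty": 0, "tz": 0, "rx": 0, "ry": 0, "rz": 90}, {"tx": 0, "ty": 0, "tz": 0, "rx": 0, "ry": 0, "rz": 100}, {"tx": 0, "ty": 0, "tz": 0, "rx": 0, "ry": 0, "rz": 110}, {"tx": 0, "ty": 0, "tz": 0, "rx": 0, "ry": 0, "rz": 116}]' --gripper -1

```text
time: 14.3
position: [0.5463, 0.1117, 0.124]
tool_rot: [[0.9, 0.437, -0.0], [0.437, -0.9, 0.0], [-0.0, -0.0, -1.0]]
wrist_force: [-0.4, 0.5, -0.3]
finger_gap: 0.999
```

```bash
python3 st.py
```

```text
t 14.3 p [0.5463 0.1117 0.124 ] q [-0.713   0.3891  0.544   1.8868 -0.2473  0.9324 -1.172 ] F [-0.366   0.4544 -0.3179] T [ 0.0183  0.0227 -0.0636] gap 0.999
yaw x 25.906592082829732 z [-0.0003  0.0002 -1.    ]
```

Request:
apply_moves --targets '[{"tx": 0, "ty": 0, "tz": 0, "rx": 0, "ry": 0, "rz": 8}, {"tx": 0, "ty": 0, "tz": 0, "rx": 0, "ry": 0, "rz": 18}, {"tx": 0, "ty": 0, "tz": 0, "rx": 0, "ry": 0, "rz": 28}, {"tx": 0, "ty": 0, "tz": 0, "rx": 0, "ry": 0, "rz": 38}, {"tx": 0, "ty": 0, "tz": 0, "rx": 0, "ry": 0, "rz": 48}, {"tx": 0, "ty": 0, "tz": 0, "rx": 0, "ry": 0, "rz": 58}, {"tx": 0, "ty": 0, "tz": 0, "rx": 0, "ry": 0, "rz": 65}, {"tx": 0, "ty": 0, "tz": 0, "rx": 0, "ry": 0, "rz": 70}, {"tx": 0, "ty": 0, "tz": 0, "rx": 0, "ry": 0, "rz": 70}]' --gripper -1

```text
time: 15.42
position: [0.5463, 0.1117, 0.124]
tool_rot: [[0.722, -0.692, -0.0], [-0.692, -0.722, -0.0], [-0.0, 0.0, -1.0]]
wrist_force: [0.0, -0.4, -0.5]
finger_gap: 1.0
```

```bash
python3 st.py;  python3 - <<'E'
from h import *
c=imaging.capture('wrist')
cv2.imwrite('pics/w6.png',c['color'][:,:,::-1])
E
```

```text
t 15.43 p [0.5463 0.1117 0.124 ] q [-0.9203  0.4672  0.8314  1.8914 -0.4166  0.9653 -2.2341] F [ 0.0107 -0.4033 -0.5432] T [-0.0567 -0.0207 -0.0004] gap 1.0
yaw x -43.81033285394472 z [-0.0003 -0.0001 -1.    ]
```

View pics/w6.png

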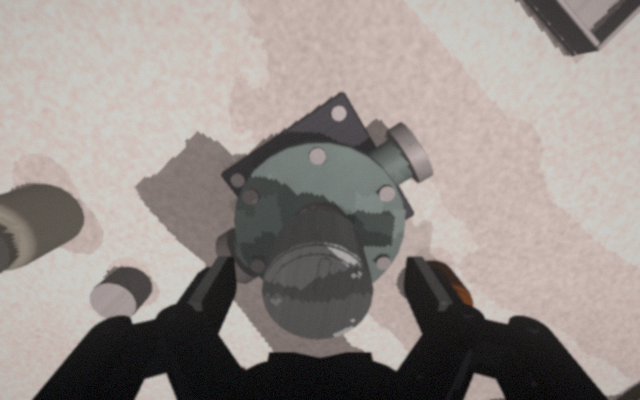

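The cap is still on, centred at (317,290) between the fingers. I grip again.

Request:
apply_moves --targets '[{"tx": 0, "ty": 0, "tz": 0, "rx": 0, "ry": 0, "rz": 0}, {"tx": 0, "ty": 0, "tz": 0, "rx": 0, "ry": 0, "rz": 0}, {"tx": 0, "ty": 0, "tz": 0, "rx": 0, "ry": 0, "rz": 0}, {"tx": 0, "ty": 0, "tz": 0, "rx": 0, "ry": 0, "rz": 0}]' --gripper 1

```text
time: 15.98
position: [0.5467, 0.1116, 0.1246]
tool_rot: [[0.721, -0.693, 0.001], [-0.693, -0.721, 0.001], [-0.0, -0.001, -1.0]]
wrist_force: [-2.3, 0.3, 3.8]
finger_gap: 0.572
```

```bash
python3 st.py
```

```text
t 15.97 p [0.5467 0.1116 0.1246] q [-0.9197  0.4664  0.8316  1.8907 -0.4168  0.9658 -2.2348] F [-2.343   0.311   3.7934] T [ 0.1249  0.1546 -0.0055] gap 0.572
yaw x -43.881796433564986 z [ 0.0005  0.0008 -1.    ]
```

Request:
apply_moves --targets '[{"tx": 0, "ty": 0, "tz": -0.4, "rx": 0, "ry": 0, "rz": -5}, {"tx": 0, "ty": 0, "tz": -0.8, "rx": 0, "ry": 0, "rz": -13}, {"tx": 0, "ty": 0, "tz": -1.2, "rx": 0, "ry": 0, "rz": -22}, {"tx": 0, "ty": 0, "tz": -1.6, "rx": 0, "ry": 0, "rz": -31}, {"tx": 0, "ty": 0, "tz": -2.0, "rx": 0, "ry": 0, "rz": -40}, {"tx": 0, "ty": 0, "tz": -2.4, "rx": 0, "ry": 0, "rz": -49}, {"tx": 0, "ty": 0, "tz": -2.8, "rx": 0, "ry": 0, "rz": -58}, {"tx": 0, "ty": 0, "tz": -3.2, "rx": 0, "ry": 0, "rz": -66}, {"tx": 0, "ty": 0, "tz": -3.5, "rx": 0, "ry": 0, "rz": -72}, {"tx": 0, "ty": 0, "tz": -3.6, "rx": 0, "ry": 0, "rz": -75}]' --gripper 1

```text
time: 17.23
position: [0.5471, 0.1111, 0.1279]
tool_rot: [[0.855, 0.518, 0.002], [0.518, -0.855, 0.0], [0.001, 0.001, -1.0]]
wrist_force: [1.3, 0.4, 2.6]
finger_gap: 0.577
```

```bash
python3 st.py
```

```text
t 17.23 p [0.5471 0.1111 0.1279] q [-0.6944  0.3797  0.5206  1.8828 -0.2306  0.9368 -1.0936] F [1.2993 0.3569 2.5504] T [ 0.0508 -0.1033 -0.0004] gap 0.577
yaw x 31.191942843736772 z [ 0.0016  0.0001 -1.    ]
```

Request:
apply_moves --targets '[{"tx": 0, "ty": 0, "tz": -0.3, "rx": 0, "ry": 0, "rz": -5}, {"tx": 0, "ty": 0, "tz": -0.8, "rx": 0, "ry": 0, "rz": -13}, {"tx": 0, "ty": 0, "tz": -1.3, "rx": 0, "ry": 0, "rz": -21}, {"tx": 0, "ty": 0, "tz": -1.6, "rx": 0, "ry": 0, "rz": -27}, {"tx": 0, "ty": 0, "tz": -1.7, "rx": 0, "ry": 0, "rz": -30}]' --gripper 1

```text
time: 17.85
position: [0.547, 0.1111, 0.1293]
tool_rot: [[0.482, 0.876, 0.002], [0.876, -0.482, -0.0], [0.001, 0.001, -1.0]]
wrist_force: [1.8, -0.1, -0.0]
finger_gap: 0.572
```

Request:
apply_moves --targets '[{"tx": 0, "ty": 0, "tz": -0.7, "rx": 0, "ry": 0, "rz": 0}, {"tx": 0, "ty": 0, "tz": -0.7, "rx": 0, "ry": 0, "rz": 0}]' --gripper 1

```text
time: 18.1
position: [0.5469, 0.1111, 0.1295]
tool_rot: [[0.484, 0.875, 0.001], [0.875, -0.484, -0.001], [0.0, 0.001, -1.0]]
wrist_force: [4.9, 0.8, -6.9]
finger_gap: 0.577
```

Still threaded at 425°, so I keep turning.

Request:
apply_moves --targets '[{"tx": 0, "ty": 0, "tz": 0.2, "rx": 0, "ry": 0, "rz": -5}, {"tx": 0, "ty": 0, "tz": 0, "rx": 0, "ry": 0, "rz": -13}, {"tx": 0, "ty": 0, "tz": -0.4, "rx": 0, "ry": 0, "rz": -21}, {"tx": 0, "ty": 0, "tz": -0.6, "rx": 0, "ry": 0, "rz": -27}, {"tx": 0, "ty": 0, "tz": -0.7, "rx": 0, "ry": 0, "rz": -30}, {"tx": 0, "ty": 0, "tz": -0.7, "rx": 0, "ry": 0, "rz": -30}]' --gripper 1

```text
time: 18.85
position: [0.5452, 0.1114, 0.1307]
tool_rot: [[-0.018, 1.0, -0.003], [1.0, 0.018, 0.0], [0.0, -0.003, -1.0]]
wrist_force: [-1.6, -0.8, 0.8]
finger_gap: 0.574
```

```bash
python3 st.py
```

```text
t 18.85 p [0.5452 0.1114 0.1307] q [-0.5231  0.3468  0.3014  1.8768 -0.1262  0.9389 -0.1453] F [-1.5874 -0.8416  0.7795] T [ 0.0709  0.3581 -0.016 ] gap 0.574
yaw x 91.05185342230222 z [-0.0027  0.0001 -1.    ]
```

Request:
apply_moves --targets '[{"tx": 0, "ty": 0, "tz": -0.6, "rx": 0, "ry": 0, "rz": 0}, {"tx": 0, "ty": 0, "tz": -0.6, "rx": 0, "ry": 0, "rz": 0}]' --gripper 1

```text
time: 19.1
position: [0.5452, 0.1114, 0.1308]
tool_rot: [[-0.019, 1.0, -0.003], [1.0, 0.019, -0.0], [-0.0, -0.003, -1.0]]
wrist_force: [-2.2, 0.3, -3.1]
finger_gap: 0.572
```

```bash
python3 st.py
```

```text
t 19.1 p [0.5452 0.1114 0.1308] q [-0.5236  0.3467  0.3017  1.8767 -0.1257  0.9391 -0.1451] F [-2.2104  0.2655 -3.1353] T [0.1164 0.539  0.0005] gap 0.572
yaw x 91.09056348512505 z [-0.0026 -0.0004 -1.    ]
```

Still threaded (z barely moved, Fz −3.9 N). On with the next 30°.

Request:
apply_moves --targets '[{"tx": 0, "ty": 0, "tz": 0.1, "rx": 0, "ry": 0, "rz": -5}, {"tx": 0, "ty": 0, "tz": -0.1, "rx": 0, "ry": 0, "rz": -13}, {"tx": 0, "ty": 0, "tz": -0.5, "rx": 0, "ry": 0, "rz": -21}, {"tx": 0, "ty": 0, "tz": -0.7, "rx": 0, "ry": 0, "rz": -27}, {"tx": 0, "ty": 0, "tz": -0.8, "rx": 0, "ry": 0, "rz": -30}, {"tx": 0, "ty": 0, "tz": -0.8, "rx": 0, "ry": 0, "rz": -30}]' --gripper 1

```text
time: 19.85
position: [0.5475, 0.1116, 0.1326]
tool_rot: [[-0.516, 0.857, 0.002], [0.857, 0.516, 0.001], [-0.001, 0.002, -1.0]]
wrist_force: [0.3, 1.1, -1.5]
finger_gap: 0.573
```

Request:
apply_moves --targets '[{"tx": 0, "ty": 0, "tz": -0.6, "rx": 0, "ry": 0, "rz": 0}, {"tx": 0, "ty": 0, "tz": -0.6, "rx": 0, "ry": 0, "rz": 0}]' --gripper 1

```text
time: 20.1
position: [0.5474, 0.1116, 0.133]
tool_rot: [[-0.516, 0.856, 0.002], [0.856, 0.516, 0.0], [-0.001, 0.002, -1.0]]
wrist_force: [3.0, 0.9, -2.9]
finger_gap: 0.571
```

```bash
python3 st.py
```

```text
t 20.1 p [0.5474 0.1116 0.133 ] q [-0.4409  0.3373  0.1995  1.8713 -0.0812  0.9387  0.3381] F [ 2.9622  0.9036 -2.8999] T [ 0.1457 -0.6876 -0.0015] gap 0.571
yaw x 121.08461654905868 z [ 0.0021  0.0004 -1.    ]
```

Request:
apply_moves --targets '[{"tx": 0, "ty": 0, "tz": 0.1, "rx": 0, "ry": 0, "rz": -5}, {"tx": 0, "ty": 0, "tz": -0.1, "rx": 0, "ry": 0, "rz": -13}, {"tx": 0, "ty": 0, "tz": -0.5, "rx": 0, "ry": 0, "rz": -21}, {"tx": 0, "ty": 0, "tz": -0.7, "rx": 0, "ry": 0, "rz": -27}, {"tx": 0, "ty": 0, "tz": -0.8, "rx": 0, "ry": 0, "rz": -30}, {"tx": 0, "ty": 0, "tz": -0.8, "rx": 0, "ry": 0, "rz": -30}]' --gripper 1

```text
time: 20.85
position: [0.5468, 0.1114, 0.1346]
tool_rot: [[-0.875, 0.484, 0.001], [0.484, 0.875, 0.0], [-0.001, 0.001, -1.0]]
wrist_force: [-0.0, 0.4, 2.7]
finger_gap: 0.574
```

Request:
apply_moves --targets '[{"tx": 0, "ty": 0, "tz": -0.6, "rx": 0, "ry": 0, "rz": 0}, {"tx": 0, "ty": 0, "tz": -0.6, "rx": 0, "ry": 0, "rz": 0}]' --gripper 1

```text
time: 21.1
position: [0.5468, 0.1114, 0.1346]
tool_rot: [[-0.875, 0.484, 0.001], [0.484, 0.875, 0.0], [-0.001, 0.001, -1.0]]
wrist_force: [1.0, -0.0, 3.7]
finger_gap: 0.574
```

```bash
python3 st.py
```

```text
t 21.1 p [0.5468 0.1114 0.1346] q [-0.3602  0.3308  0.1007  1.8681 -0.0402  0.9438  0.8246] F [ 0.9632 -0.0164  3.7326] T [ 0.0095 -0.11   -0.0799] gap 0.574
yaw x 151.0780870128206 z [ 0.0009  0.0001 -1.    ]
```

Fz is +3.7 N even after the lift, about what spring minus weight would give, so it may be free. Next I turn 20° with no climb: if still threaded, Fz rises.

Request:
apply_moves --targets '[{"tx": 0, "ty": 0, "tz": 0, "rx": 0, "ry": 0, "rz": -5}, {"tx": 0, "ty": 0, "tz": 0, "rx": 0, "ry": 0, "rz": -13}, {"tx": 0, "ty": 0, "tz": 0, "rx": 0, "ry": 0, "rz": -20}, {"tx": 0, "ty": 0, "tz": 0, "rx": 0, "ry": 0, "rz": -20}]' --gripper 1

```text
time: 21.6
position: [0.5463, 0.1113, 0.1342]
tool_rot: [[-0.988, 0.156, -0.0], [0.156, 0.988, 0.0], [0.0, 0.0, -1.0]]
wrist_force: [0.3, -0.0, 3.7]
finger_gap: 0.574
```

Request:
apply_moves --targets '[{"tx": 0, "ty": 0, "tz": -0.7, "rx": 0, "ry": 0, "rz": 0}, {"tx": 0, "ty": 0, "tz": -1.2, "rx": 0, "ry": 0, "rz": 0}, {"tx": 0, "ty": 0, "tz": -1.2, "rx": 0, "ry": 0, "rz": 0}]' --gripper 1

```text
time: 21.98
position: [0.5463, 0.1113, 0.1354]
tool_rot: [[-0.988, 0.155, -0.0], [0.155, 0.988, -0.0], [0.0, -0.0, -1.0]]
wrist_force: [-0.5, -0.2, 3.8]
finger_gap: 0.578
```

It is free: Fz is steady at about 3.8 N while lifting and there is no side force. I lift it straight up.

Request:
apply_moves --targets '[{"tx": 0, "ty": 0, "tz": -2, "rx": 0, "ry": 0, "rz": 0}, {"tx": 0, "ty": 0, "tz": -5, "rx": 0, "ry": 0, "rz": 0}, {"tx": 0, "ty": 0, "tz": -9, "rx": 0, "ry": 0, "rz": 0}, {"tx": 0, "ty": 0, "tz": -13, "rx": 0, "ry": 0, "rz": 0}, {"tx": 0, "ty": 0, "tz": -18, "rx": 0, "ry": 0, "rz": 0}]' --gripper 1

```text
time: 22.6
position: [0.546, 0.1113, 0.1532]
tool_rot: [[-0.988, 0.155, -0.001], [0.155, 0.988, -0.0], [0.001, -0.0, -1.0]]
wrist_force: [0.3, 0.4, -1.8]
finger_gap: 0.572
```

Request:
apply_moves --targets '[{"tx": 0, "ty": 0, "tz": -6, "rx": 0, "ry": 0, "rz": 0}, {"tx": 0, "ty": 0, "tz": -14, "rx": 0, "ry": 0, "rz": 0}, {"tx": 0, "ty": 0, "tz": -24, "rx": 0, "ry": 0, "rz": 0}, {"tx": 0, "ty": 0, "tz": -35, "rx": 0, "ry": 0, "rz": 0}, {"tx": 0, "ty": 0, "tz": -46, "rx": 0, "ry": 0, "rz": 0}, {"tx": 0, "ty": 0, "tz": -56, "rx": 0, "ry": 0, "rz": 0}, {"tx": 0, "ty": 0, "tz": -62, "rx": 0, "ry": 0, "rz": 0}, {"tx": 0, "ty": 0, "tz": -65, "rx": 0, "ry": 0, "rz": 0}, {"tx": 0, "ty": 0, "tz": -65, "rx": 0, "ry": 0, "rz": 0}]' --gripper 1

```text
time: 23.72
position: [0.5464, 0.1114, 0.2184]
tool_rot: [[-0.988, 0.155, -0.0], [0.155, 0.988, 0.0], [0.0, 0.0, -1.0]]
wrist_force: [0.3, 0.5, -1.8]
finger_gap: 0.576
```

```bash
python3 st.py; python3 - <<'E'
from h import *
c=imaging.capture('scene')
crop(c['color'],280,80,160,150,4,'pics/s4.png')
E
```

```text
t 23.73 p [0.5464 0.1114 0.2184] q [-0.3114  0.2444  0.04    1.7775 -0.0109  1.12    1.1478] F [ 0.3195  0.469  -1.7653] T [ 0.0462  0.0707 -0.0002] gap 0.576
yaw x 171.11074914276983 z [-0.0001  0.0001 -1.    ]
```

View pics/s4.png

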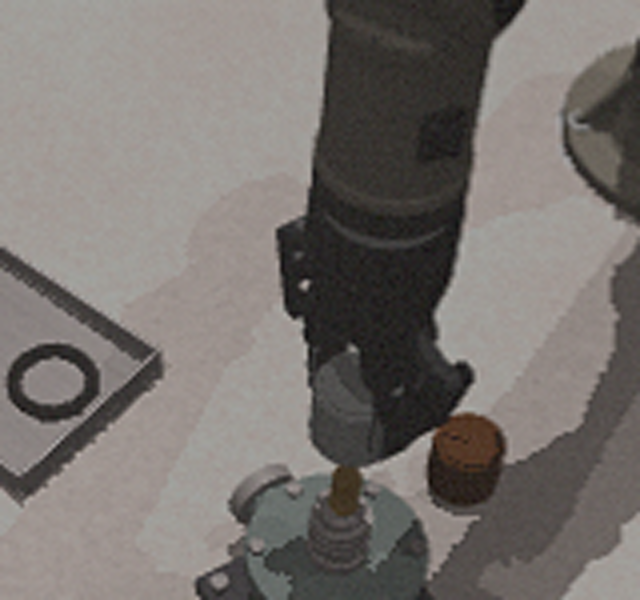

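The cap is held clear of the plunger (scene shows it at crop 345,410 above the brass plunger). I carry it over the tray's empty half, turning the jaws to lie along the tray's x.

Request:
apply_moves --targets '[{"tx": -2, "ty": -10, "tz": 0, "rx": 0, "ry": 0, "rz": 2}, {"tx": -8, "ty": -34, "tz": 0, "rx": 0, "ry": 0, "rz": 7}, {"tx": -17, "ty": -70, "tz": 0, "rx": 0, "ry": 0, "rz": 14}, {"tx": -27, "ty": -112, "tz": 0, "rx": 0, "ry": 0, "rz": 23}, {"tx": -38, "ty": -156, "tz": 0, "rx": 0, "ry": 0, "rz": 32}, {"tx": -49, "ty": -200, "tz": 0, "rx": 0, "ry": 0, "rz": 41}, {"tx": -60, "ty": -244, "tz": 0, "rx": 0, "ry": 0, "rz": 50}, {"tx": -70, "ty": -286, "tz": 0, "rx": 0, "ry": 0, "rz": 59}, {"tx": -79, "ty": -322, "tz": 0, "rx": 0, "ry": 0, "rz": 67}, {"tx": -85, "ty": -346, "tz": 0, "rx": 0, "ry": 0, "rz": 72}, {"tx": -88, "ty": -358, "tz": 0, "rx": 0, "ry": 0, "rz": 75}, {"tx": -89, "ty": -362, "tz": 0, "rx": 0, "ry": 0, "rz": 75}]' --gripper 1

```text
time: 25.28
position: [0.5777, -0.2612, 0.2182]
tool_rot: [[-0.104, 0.995, -0.001], [0.995, 0.104, -0.0], [0.0, -0.001, -1.0]]
wrist_force: [0.1, 0.2, -1.0]
finger_gap: 0.575
```

Request:
apply_moves --targets '[{"tx": 0, "ty": 0, "tz": 10, "rx": 0, "ry": 0, "rz": 0}, {"tx": 0, "ty": 0, "tz": 30, "rx": 0, "ry": 0, "rz": 0}, {"tx": 0, "ty": 0, "tz": 60, "rx": 0, "ry": 0, "rz": 0}, {"tx": 0, "ty": 0, "tz": 90, "rx": 0, "ry": 0, "rz": 0}, {"tx": 0, "ty": 0, "tz": 120, "rx": 0, "ry": 0, "rz": 0}, {"tx": 0, "ty": 0, "tz": 140, "rx": 0, "ry": 0, "rz": 0}, {"tx": 0, "ty": 0, "tz": 150, "rx": 0, "ry": 0, "rz": 0}, {"tx": 0, "ty": 0, "tz": 150, "rx": 0, "ry": 0, "rz": 0}]' --gripper 1

```text
time: 26.28
position: [0.5784, -0.2597, 0.068]
tool_rot: [[-0.107, 0.994, -0.001], [0.994, 0.107, 0.0], [0.001, -0.0, -1.0]]
wrist_force: [0.5, -0.2, -1.5]
finger_gap: 0.579
```

```bash
python3 st.py; python3 - <<'E'
from h import *
o=r.get_obs()
c=imaging.capture('scene');t=imaging.capture('top')
p=o['position'];R=o['tool_rot']
print('tcp vs clear',p[:2]-[.578,-.260])
for cc,n,b in((c,'s5',(200,90,150,130)),(t,'t5',(340,160,110,100))):
    im=cc['color'].copy()
    crop(im,*b,5 if n=='s5' else 6,f'pics/{n}.png')
E
```

```text
t 26.27 p [ 0.5784 -0.2597  0.068 ] q [ 0.0848  0.5594  0.368   1.7362 -0.248   0.8925  0.6652] F [ 0.5351 -0.2292 -1.4875] T [-0.0511 -0.0658  0.0229] gap 0.579
yaw x 96.12923151319683 z [-0.0005  0.0005 -1.    ]
tcp vs clear [0.0004 0.0003]
```

View pics/s5.png

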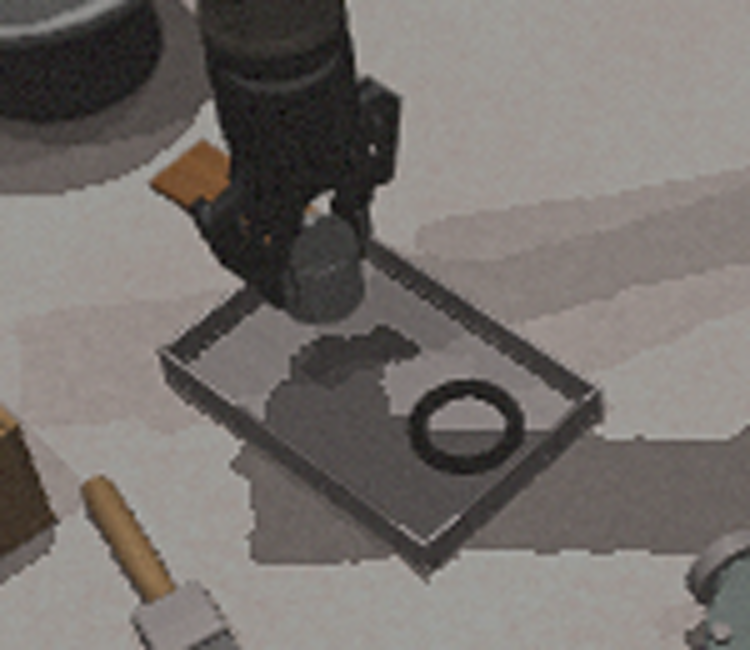

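View pics/t5.png

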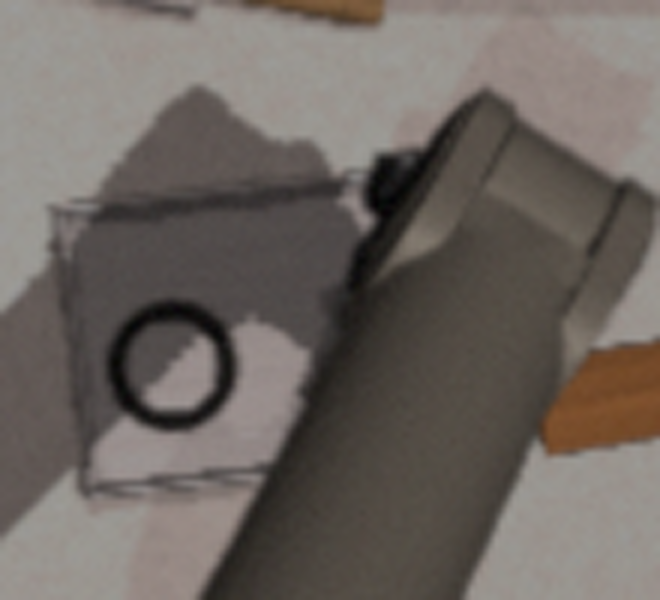

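Position is good: the cap is over the empty half, the gasket untouched. I descend, slowly at the end.

Request:
apply_moves --targets '[{"tx": 0, "ty": 0, "tz": 6, "rx": 0, "ry": 0, "rz": 0}, {"tx": 0, "ty": 0, "tz": 18, "rx": 0, "ry": 0, "rz": 0}, {"tx": 0, "ty": 0, "tz": 30, "rx": 0, "ry": 0, "rz": 0}, {"tx": 0, "ty": 0, "tz": 40, "rx": 0, "ry": 0, "rz": 0}, {"tx": 0, "ty": 0, "tz": 45, "rx": 0, "ry": 0, "rz": 0}, {"tx": 0, "ty": 0, "tz": 47, "rx": 0, "ry": 0, "rz": 0}, {"tx": 0, "ty": 0, "tz": 48, "rx": 0, "ry": 0, "rz": 0}, {"tx": 0, "ty": 0, "tz": 48, "rx": 0, "ry": 0, "rz": 0}]' --gripper 1

```text
time: 27.38
position: [0.5787, -0.2601, 0.0207]
tool_rot: [[-0.106, 0.994, 0.001], [0.994, 0.106, -0.0], [-0.0, 0.001, -1.0]]
wrist_force: [-0.4, 0.5, -0.9]
finger_gap: 0.574
```

Request:
apply_moves --targets '[{"tx": 0, "ty": 0, "tz": 1, "rx": 0, "ry": 0, "rz": 0}, {"tx": 0, "ty": 0, "tz": 2, "rx": 0, "ry": 0, "rz": 0}, {"tx": 0, "ty": 0, "tz": 2, "rx": 0, "ry": 0, "rz": 0}]' --gripper 1

```text
time: 27.75
position: [0.5784, -0.2599, 0.0183]
tool_rot: [[-0.106, 0.994, -0.0], [0.994, 0.106, 0.0], [0.0, -0.0, -1.0]]
wrist_force: [1.0, -0.6, -1.0]
finger_gap: 0.574
```

Request:
apply_moves --targets '[{"tx": 0, "ty": 0, "tz": 0.8, "rx": 0, "ry": 0, "rz": 0}, {"tx": 0, "ty": 0, "tz": 1.5, "rx": 0, "ry": 0, "rz": 0}, {"tx": 0, "ty": 0, "tz": 1.5, "rx": 0, "ry": 0, "rz": 0}]' --gripper 1

```text
time: 28.12
position: [0.5784, -0.2599, 0.0168]
tool_rot: [[-0.106, 0.994, -0.0], [0.994, 0.106, 0.0], [0.0, -0.0, -1.0]]
wrist_force: [-0.6, 0.7, -1.3]
finger_gap: 0.577
```

Request:
apply_moves --targets '[{"tx": 0, "ty": 0, "tz": 0.8, "rx": 0, "ry": 0, "rz": 0}, {"tx": 0, "ty": 0, "tz": 1.5, "rx": 0, "ry": 0, "rz": 0}, {"tx": 0, "ty": 0, "tz": 1.5, "rx": 0, "ry": 0, "rz": 0}]' --gripper 1

```text
time: 28.5
position: [0.5783, -0.26, 0.0153]
tool_rot: [[-0.106, 0.994, -0.0], [0.994, 0.106, 0.0], [0.0, -0.0, -1.0]]
wrist_force: [0.5, -0.4, -1.4]
finger_gap: 0.58
```

Request:
apply_moves --targets '[{"tx": 0, "ty": 0, "tz": 0.6, "rx": 0, "ry": 0, "rz": 0}, {"tx": 0, "ty": 0, "tz": 1.2, "rx": 0, "ry": 0, "rz": 0}, {"tx": 0, "ty": 0, "tz": 1.2, "rx": 0, "ry": 0, "rz": 0}]' --gripper 1

```text
time: 28.88
position: [0.5785, -0.2601, 0.0148]
tool_rot: [[-0.106, 0.994, 0.0], [0.994, 0.106, 0.0], [0.0, 0.0, -1.0]]
wrist_force: [-1.8, 0.5, 5.5]
finger_gap: 0.576
```

Contact with the floor at TCP z = 14.8 mm (Fz went from −1.4 to +5.5 N). I ease slightly and let go.

Request:
apply_moves --targets '[{"tx": 0, "ty": 0, "tz": -0.6, "rx": 0, "ry": 0, "rz": 0}, {"tx": 0, "ty": 0, "tz": -0.6, "rx": 0, "ry": 0, "rz": 0}]' --gripper 1

```text
time: 29.12
position: [0.5785, -0.2601, 0.0148]
tool_rot: [[-0.106, 0.994, 0.0], [0.994, 0.106, -0.0], [-0.0, 0.0, -1.0]]
wrist_force: [-1.1, 0.7, 3.1]
finger_gap: 0.571
```

Request:
apply_moves --targets '[{"tx": 0, "ty": 0, "tz": 0, "rx": 0, "ry": 0, "rz": 0}, {"tx": 0, "ty": 0, "tz": 0, "rx": 0, "ry": 0, "rz": 0}, {"tx": 0, "ty": 0, "tz": 0, "rx": 0, "ry": 0, "rz": 0}, {"tx": 0, "ty": 0, "tz": 0, "rx": 0, "ry": 0, "rz": 0}]' --gripper -0.7

```text
time: 29.62
position: [0.5784, -0.26, 0.0147]
tool_rot: [[-0.106, 0.994, 0.0], [0.994, 0.106, 0.0], [0.0, 0.0, -1.0]]
wrist_force: [-0.5, 0.3, -0.2]
finger_gap: 0.853
```

```bash
python3 st.py; python3 - <<'E'
from h import *
c=imaging.capture('wrist')
cv2.imwrite('pics/w7.png',c['color'][:,:,::-1])
E
```

```text
t 29.62 p [ 0.5784 -0.26    0.0147] q [ 0.1055  0.6284  0.3412  1.7624 -0.2784  0.7984  0.6887] F [-0.4546  0.2992 -0.1723] T [ 0.003  -0.0387  0.015 ] gap 0.853
yaw x 96.10697270786594 z [ 0.      0.0001 -1.    ]
```

View pics/w7.png

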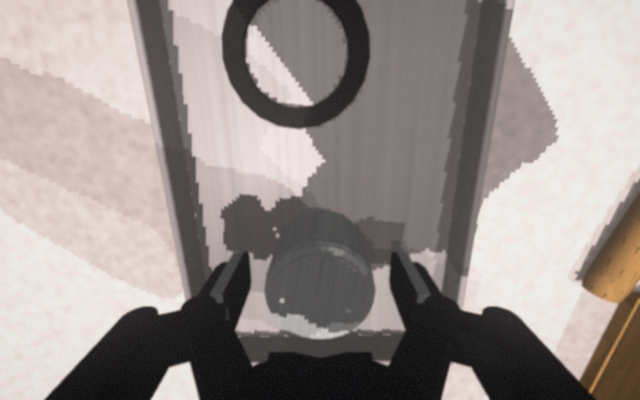

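The fingers are clear on both sides of the cap at (320,290), which stands upright. I retreat straight up and then back to the side for a clear view.

Request:
apply_moves --targets '[{"tx": 0, "ty": 0, "tz": -4, "rx": 0, "ry": 0, "rz": 0}, {"tx": 0, "ty": 0, "tz": -14, "rx": 0, "ry": 0, "rz": 0}, {"tx": 0, "ty": 0, "tz": -30, "rx": 0, "ry": 0, "rz": 0}, {"tx": 0, "ty": 0, "tz": -55, "rx": 0, "ry": 0, "rz": 0}, {"tx": 0, "ty": 0, "tz": -85, "rx": 0, "ry": 0, "rz": 0}, {"tx": 0, "ty": 0, "tz": -115, "rx": 0, "ry": 0, "rz": 0}, {"tx": 0, "ty": 0, "tz": -145, "rx": 0, "ry": 0, "rz": 0}, {"tx": 0, "ty": 0, "tz": -175, "rx": 0, "ry": 0, "rz": 0}, {"tx": 0, "ty": -25, "tz": -195, "rx": 0, "ry": 0, "rz": 0}, {"tx": 0, "ty": -55, "tz": -205, "rx": 0, "ry": 0, "rz": 0}, {"tx": 0, "ty": -75, "tz": -210, "rx": 0, "ry": 0, "rz": 0}, {"tx": 0, "ty": -80, "tz": -210, "rx": 0, "ry": 0, "rz": 0}]' --gripper -0.7

```text
time: 31.18
position: [0.498, -0.2691, 0.2257]
tool_rot: [[-0.105, 0.994, 0.002], [0.994, 0.105, -0.0], [-0.0, 0.002, -1.0]]
wrist_force: [-0.1, 0.3, 0.6]
finger_gap: 0.853
```

Request:
apply_moves --targets '[{"tx": 0, "ty": 0, "tz": 0, "rx": 0, "ry": 0, "rz": 0}, {"tx": 0, "ty": 0, "tz": 0, "rx": 0, "ry": 0, "rz": 0}, {"tx": 0, "ty": 0, "tz": 0, "rx": 0, "ry": 0, "rz": 0}, {"tx": 0, "ty": 0, "tz": 0, "rx": 0, "ry": 0, "rz": 0}]' --gripper -0.7

```text
time: 31.68
position: [0.4991, -0.2684, 0.2244]
tool_rot: [[-0.107, 0.994, -0.0], [0.994, 0.107, 0.0], [0.0, -0.0, -1.0]]
wrist_force: [0.2, 0.2, 0.3]
finger_gap: 0.854
```

```bash
python3 st.py; python3 - <<'E'
from h import *
o=r.get_obs();w=imaging.capture('wrist');c=imaging.capture('scene');t=imaging.capture('top')
print(proj(w,[[.578,-.26,.046]],o),proj(c,[[.578,-.26,.046]]))
im=c['color'].copy()
for z in(.004,.046): cv2.polylines(im,[np.round(proj(c,circ(.578,-.26,z,.0253))*16).astype(int)],True,(255,0,0),1,shift=4)
crop(im,215,100,125,110,6,'pics/s8o.png')
crop(c['color'],215,100,125,110,6,'pics/s8.png')
cv2.imwrite('pics/w8.png',w['color'][:,:,::-1]);cv2.imwrite('pics/s8f.png',c['color'][:,:,::-1])
f=lambda p,x0,y0,k:((p[0]+.5)/k-.5+x0,(p[1]+.5)/k-.5+y0)
E
```

```text
t 31.68 p [ 0.4991 -0.2684  0.2244] q [ 0.0517  0.2769  0.4468  1.7575 -0.1304  1.1369  0.6457] F [0.2035 0.1948 0.2638] T [-0.0221  0.0106 -0.0088] gap 0.854
yaw x 96.13275450919159 z [-0.0005  0.0001 -1.    ]
[[390.2396 176.9947]] [[264.5446 151.3616]]
```

View pics/s8o.png

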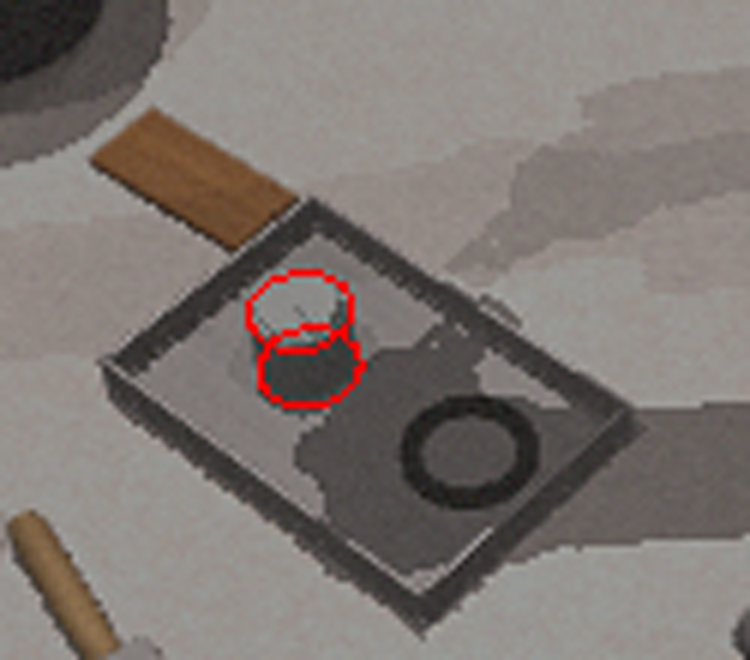

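View pics/w8.png

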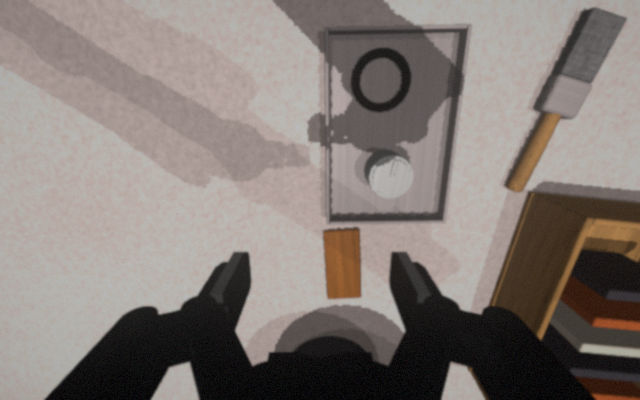

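View pics/s8f.png

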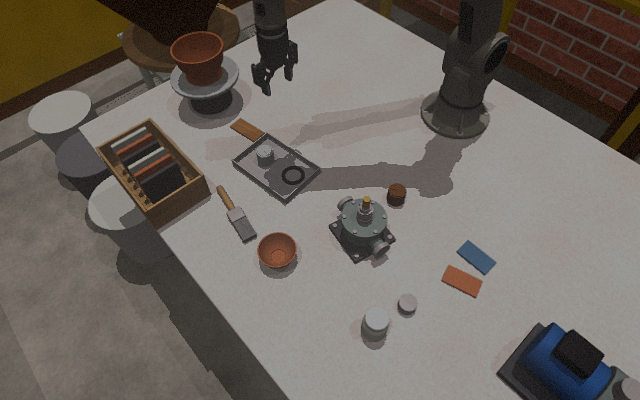

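The cap stands upright at the predicted spot in scene and wrist views, rib side up. The gasket is at scene px (293.3,175.5), the same as before. I hand in.

```bash
python3 -c "
from cell import r
print(r.sign_off(), r.get_obs()['time'])"
```

```text
the job is handed in; nothing more can be done
the job is handed in; nothing more can be done
```

The cap is off the strainer and standing rib side up, flat on the tray floor within about 1–2 mm of the clear spot. The job was handed in with about 32 s on the robot's clock.

- **Unscrewing:** I turned the cap anticlockwise in two strokes, 320° then about 215°, with one fresh grip between them, following a climb of about 16 mm per turn. Small lift tests showed it still threaded at 425° and 455°, and the one at 485° was unclear. From about 515° Fz stayed at about +3.7 N while turning and lifting, which matches spring minus weight, so I took it as free. I kept hold of it while lifting it over the plunger.
- **Forces:** The largest vertical reading was about 7 N, a brief upward pull in the first lift test while the cap was still threaded. The floor was felt at 5.5 N before I let go.
- **Last checks:** The outline predicted from my measurements fits the cap in the scene view. The gasket is at the same scene pixel as before (293.3, 175.5), and the other things look unmoved in the scene view. The gripper is clear, about 0.22 m above the table.
- **Disagreements:** My first camera estimate of the strainer's axis was about 1.5 mm off what the grips showed, within the stated calibration. The first move call was refused for missing keys and moved nothing.

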